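# Turn the washed bearing carrier over onto the drain shelf

## Task

Pick the chrome nut driver off the washer's drain shelf and lay it down flat and lengthwise in the black tool tray, beside the two tan cushions standing there. Then lift the sprung wire basket by its red bar and tip it over towards the drain shelf until the yellow bearing carrier tumbles out and lies flat on the shelf with its open brass-caged faces up, and ease the basket back down to rest without letting the spring snap it shut. The carrier is freshly degreased, so do not touch it with the robot, do not drop or throw the nut driver, and leave the funnel, both cushions and the spin tester where they stand.

Things in the scene. Friction and masses are not known exactly. Their poses are not given: they have to be found in the camera images.
- washer: Low grey-blue bench-top bearing washer, fixed; place and yaw vary. Tub 230 mm along its x, y from -152 to +135 mm, rim 60 mm above the bench. Origin on the bench below the middle of the basket hinge, z up. +y half: bay with the wire basket; -y half: drain shelf. At its +x end a pump housing (x 117 to 172, y -150 to +20 mm, 98 mm high) carries the rinse spout.
- hinge (a point): Middle of the basket's hinge axis, 55 mm above the bench; the axis runs along the washer's x. Axes as the washer's.
- shelf (a point): Centre of the top face of the drain shelf, 45 mm above the bench. The flat shelf measures 222 mm along x by 146 mm along y and has 15 mm rims on its three outer sides. Axes as the washer's.
- basket (a joint): Tilt of the sprung wire basket in rad: 0 = down and level, growing as its outer (+y) end is lifted and swung over towards the drain shelf; hard stop at 2.1. Spring and weight pull it shut from every angle (about 2 to 4 N at the bar); let go while tipped, it snaps down hard. Past upright (1.57), at about 1.6 to 1.75, the carrier topples out over the lip onto the shelf.
- lip (a point): Middle of the top edge of the low lip (8 mm high) along the hinge side of the basket; turns with the basket. Level basket, from the hinge: inside from y = 8 (lip) to 120 mm and x = -95 to +95 mm, floor at hinge height, side and outer walls 14 to 16 mm high. As it tips, the carrier slides down against this lip, then topples over it.
- bar (a point): Middle of the basket's round red bar handle, 10 mm thick, parallel to the hinge; can be gripped over x = -55 to +55 mm (brackets at x = +-72). It turns with the basket: when level it lies 168 mm in +y from the hinge and 30 mm above it (85 mm above the bench), 45 mm clear of the basket's outer wall. Pinched from above, it can turn between the fingers.
- carrier_mid (a point): Centre of the loose bearing carrier, a yellow plate 130 x 70 x 12 mm (x, y, z), 0.1 to 0.2 kg, with eight bearings snapped in. Its +z face shows blue shields and is up at the start; its -z face shows open bearings with brass cages. It lies in the basket, long side roughly parallel to the hinge.
- driver_grip (a point): Centre of the handle of the loose chrome nut driver lying on the drain shelf, 0.16 to 0.25 kg. Octagonal handle, 28 mm across flats, x from -45 to +40 mm about this point; x points to the socket, whose end (19 mm thick) is at x = 120 mm; shaft 11 mm thick. Balance point within 20 mm of this point. It lies level on its handle, this point 14 mm above the surface beneath.
- tooltray: Fixed shallow black tool tray with a dark red liner, 240 mm (its x) by 140 mm (its y), walls 4 mm thick and 18 mm high, inner floor 4 mm above the bench. Origin at the centre of its underside on the bench. It is left or right of the washer. The two cushions stand in its +y half; the other half is free.
- spout (a joint): Swivel of the chrome gooseneck rinse spout in rad, about a vertical axis at x = 144, y = -75 mm in the washer's frame. 0: it reaches 78 mm towards the washer's -x; positive turns it anticlockwise from above (nozzle towards -y). Its arch is 12 mm thick and tops at 270 mm above the bench.
- nozzle (a point): Lower end of the spout's nozzle (16 mm thick), 230 mm above the bench.
- funnel: Loose frosted glass funnel standing mouth down, 80 mm wide, 112 mm high; origin at the centre of its foot. Bystander.
- cushion_a: Loose tan urethane truck cushion, 27 mm wide, 22 mm high, standing in the tool tray towards its +x end; origin at the centre of its underside. Bystander.
- cushion_b: The other tan cushion, the same size, towards the -x end of the tool tray. Bystander.
- tester: Loose teal plastic spin tester with a skate wheel on its spindle, base 130 x 105 mm, 136 mm high; origin at the centre of its underside. Bystander, on the other side of the washer from the tool tray.
Not all that is in view belongs to the job. Leave any orange look-alike of the part that bears carrier_mid alone. Of the things that look like the part that bears driver_grip, the larger one is meant.

How it is judged:
By the outcome, as a careful person would: the job done as asked, in the order asked, and still so for the second after the job is handed in, with the robot touching nothing.
It also fails if it takes over 70 s, if anything falls off the work surface, if the arm or the gripper's body presses on something with over 40 N, if the wrist force passes 120 N, or if a joint passes its speed limit or range.

## Robot

A 6-joint arm with a two-finger parallel gripper is mounted at the origin on the work surface. World frame = base frame: x ahead of the robot, y to its left, z up, the work surface at z = 0. Lengths are in mm, angles in rad, forces in N, time in s.
With the tool pointing down it reaches from about 325 to 875 mm from the base axis. Payload 4.4 kg.
Tool frame: the origin (TCP) lies on the centre line of the jaws, within the pads' length; the fingertips stand ahead of it and the grasp point (between the pads) lies 6 mm ahead of it (ctrl.tcp_to_tips is the z of the fingertips in the tool frame, in mm); z points along the fingers, y is the line along which they close (so a half turn about z gives the same grasp; the last joint's range is limited). The gripper opens to 85 mm and grips with 20 to 120 N. Pads are 22 mm wide; open, the fingers measure 114 mm over their backs; the gripper's body (76 mm by 85 mm) begins 54 mm behind the grasp point. The pads swing forward as they close: fully open they stand 13 mm farther back than shut.
Start: joints at [-1.304, 0.207, 1.542, -0, 1.393, -0.15], TCP at [233.295, -525.548, 256.282] pointing down, gripper open.
Joint ranges: [-2.73, 2.73], [-0.86, 2.22], [0.23, 2.46], [-1.11, 4.25], [0.08, 2.63], [-2.82, 2.82]. Speed limits (rad/s): [2.79, 2.79, 3.14, 3.14, 3.14, 3.14].

## Interface

Orientations are given as a 3x3 rotation matrix whose columns are the frame's x, y, z axes.
In Python, from plant import ctrl, sensors, optics gives the robot as it stands. Calls block until the motion is done:
- ctrl.move_ptp(position, orientation): joint-space move of the TCP to a pose.
- ctrl.move_l(position, rot=None, vel=150, threshold=None): straight line of the TCP; rot=None keeps the orientation; vel is the mean speed in mm/s. With threshold (N) it stops when the force on the tool has changed by that much, and returns True; else False.
- ctrl.set_joints(angles): joint-space move.
- ctrl.gripper_to(opening, force=None): finger opening in mm; force is the grip in N (None keeps the last); returns when the fingers have stopped.
- ctrl.hold(seconds).
- ctrl.solve_ik(position, orientation): joint angles nearest the present ones, or None.
- sensors.read_state(): the state.
- optics.grab_frame(name): name is "scene" or "top"; returns (picture, depth): 420x560x3 uint8, red, green, blue; 420x560 float32, mm along the optical axis (not along the pixel's ray), 0 where there is no reading.
- optics.camera_params(name): a dict with "mtx" (3x3 intrinsics, pixels), "k1" (the pictures are not rectified: a ray, as slopes to the right and down, at radius r is drawn at 1 + k1 r^2 times it, then the intrinsics apply), "R" (3x3) and "t" (3): a world point X has camera coordinates R X + t. Camera axes: x right, y down, z forward; pixel columns grow to the right and rows downward; lengths in mm; the calibration is good to about 2 mm. A picture is of the moment at which its call begins. camera_params takes no time and is no camera call.
A pose or a line that the arm cannot do raises ctrl.MotionError and nothing moves.
- ctrl.finish_job(): hands the job in; it is judged then, once.
The state is a dict: "t": time; "q": joint angles; "qvel": joint speeds; "tau": joint torques, N m; "eef_pos": TCP position; "eef_rot": TCP orientation; "force": force on the tool from outside, world axes, zero at the start; "wrist_torque": the same for the moment, N m; "grip_width": finger opening in mm; "grasp_force": force on a finger pad.
Only numpy, scipy, OpenCV 4.12 (cv2) and the standard library are available. Lean on these libraries where they do the work, as an engineer would, in place of code of your own. Each camera call takes 0.05 s, during which the arm holds its last target. There are 200 camera calls.

## Working session

There is one attempt and no reset: what is moved stays moved. The work goes in short steps, each a Python script; the robot and the scene stay as the last script left them, time stands still between calls to the robot, and variables do not carry over. Pictures are saved under pics/ and viewed, at most 10 in all, crops included, and the job is handed in when it is done.

```bash
ls; mkdir -p pics; cat > h.py <<'E'
import numpy as np, cv2
from plant import ctrl, sensors, optics
def shot(name,tag):
    im,d=optics.grab_frame(name); cv2.imwrite(f'pics/{tag}.png',im[:,:,::-1]); np.save(f'pics/{tag}.npy',d); return im,d
def ray(name,uv):
    p=optics.camera_params(name);K=np.array(p['mtx'],float);R=np.array(p['R'],float);t=np.array(p['t'],float)
    uv=np.asarray(uv,float).reshape(-1,1,2)
    x=cv2.undistortPoints(uv,K,np.array([p['k1'],0,0,0,0.])).reshape(-1,2)
    dc=np.c_[x,np.ones(len(x))]
    return -R.T@t, dc@R   # origin, dirs with cam-z=1
def onz(name,uv,z):
    o,d=ray(name,uv); s=(z-o[2])/d[:,2]; return o+d*s[:,None]
def dep(name,uv,D):
    o,d=ray(name,uv); uv=np.asarray(uv).reshape(-1,2).astype(int)
    return o+d*D[uv[:,1],uv[:,0]][:,None]
def proj(name,X):
    p=optics.camera_params(name);K=np.array(p['mtx'],float);R=np.array(p['R'],float);t=np.array(p['t'],float)
    return cv2.projectPoints(np.asarray(X,float).reshape(-1,1,3),cv2.Rodrigues(R)[0],t,K,np.array([p['k1'],0,0,0,0.]))[0].reshape(-1,2)
E
python3 - <<'E'
from h import *
for n in('top','scene'):
    shot(n,n+'0'); p=optics.camera_params(n); print(n,p['k1'],p['mtx'][0],(-np.array(p['R']).T@np.array(p['t'])).round(), np.array(p['R'])[2].round(2))
a=cv2.imread('pics/top0.png');b=cv2.imread('pics/scene0.png')
print(sensors.read_state()['t'],ctrl.tcp_to_tips)
E
```

```text
pics
top 0.013444312945806244 [528.64453701   0.         278.10550552] [ 364.   42. 1409.] [ 0.13 -0.   -0.99]
scene -0.019906989193867776 [405.29776452   0.         283.55116875] [ 965.  435. 1055.] [-0.41 -0.37 -0.84]
0.1 25.0
```

View pics/top0.png

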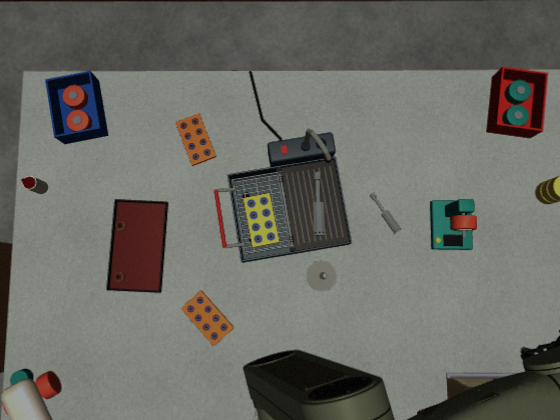

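View pics/scene0.png

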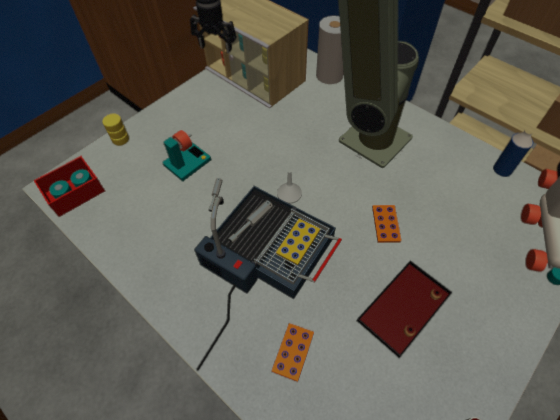

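The top view shows the washer at (290,210), its red bar at (222,218), the yellow carrier at (260,220), and the spout arching from (308,145) to (330,158). The tray is at (138,245), with the cushions at (121,226) and (118,277).

There are two driver look-alikes: A on the shelf at (318,205), and a smaller B on the bench at (385,213). A is larger and lies on the shelf, so A is meant. The orange plates at (196,138) and (208,317) are decoys. I'll confirm A in one enlarged crop and measure.

```bash
python3 - <<'E'
from h import *
im=cv2.imread('pics/top0.png');D=np.load('pics/top0.npy')
c=im[120:270,210:410]; cv2.imwrite('pics/c1.png',cv2.resize(c,(800,600),interpolation=cv2.INTER_CUBIC))
hsv=cv2.cvtColor(im,cv2.COLOR_BGR2HSV);H,S,V=cv2.split(hsv)
def comp(m,box,z,lab,n=1,mn=8):
    k=np.zeros_like(m,np.uint8);x0,y0,x1,y1=box;k[y0:y1,x0:x1]=m[y0:y1,x0:x1]
    N,L,st,ce=cv2.connectedComponentsWithStats(k)
    for i in sorted(range(1,N),key=lambda i:-st[i,4])[:n]:
        if st[i,4]<mn: continue
        pts=np.argwhere(L==i)[:,::-1]
        P=onz('top',pts,z);r=cv2.minAreaRect(P[:,:2].astype(np.float32))
        zz=dep('top',pts,D)[:,2]
        print(lab,st[i,4],ce[i].round(1),'mean',P.mean(0).round(1),'rect',np.round(r[0],1),np.round(r[1],1),round(r[2],1),'z',np.percentile(zz,[5,50,95]).round(1))
red=((H<8)|(H>172))&(S>120)&(V>60)
comp(red,(205,180,245,255),85,'bar')
comp((H>22)&(H<34)&(S>120)&(V>90),(235,185,285,255),69,'carrier')
comp(((H<10)|(H>170))&(S>80),(100,195,175,300),4,'tray')
comp((V<60),(100,195,175,300),18,'traydark',2)
comp((H>8)&(H<22)&(S>60)&(V>60),(100,195,175,300),26,'cush',4)
# depth height map for driver, spout
vv,uu=np.mgrid[120:270,210:410];pts=np.c_[uu.ravel(),vv.ravel()];P=dep('top',pts,D)
hi=(P[:,2]>150)&(P[:,2]<300);print('spout',hi.sum());q=P[hi];o=np.argsort(q[:,1]);print(q[o][::max(1,len(o)//14)].round())
dr=(P[:,2]>56)&(P[:,2]<90)&(pts[:,0]>305)&(pts[:,0]<332)&(pts[:,1]>165)&(pts[:,1]<245)
print('driver',dr.sum());Q=P[dr];r=cv2.minAreaRect(Q[:,:2].astype(np.float32));print(r,Q[:,2].max())
fu=(P[:,2]>20)&(pts[:,1]>258)&(abs(pts[:,0]-321)<18);print('funnel',P[fu].mean(0))
# top-down rim & pump: rim z 50..66
rim=(P[:,2]>90)&(P[:,2]<110)&(pts[:,1]<170);r=cv2.minAreaRect(P[rim,:2].astype(np.float32));print('pump',rim.sum(),r)
tub=(P[:,2]>30)&(P[:,2]<110)&(pts[:,0]<353)&(pts[:,0]>226)&(pts[:,1]<262)&(pts[:,1]>164);print('tub',cv2.minAreaRect(P[tub,:2].astype(np.float32)))
E
```

```text
bar 197 [219.7 218.3] mean [522.4 187.5  85. ] rect [522.7 187.4] [147.2   8.6] 9.3 z [ 3.8 88.9 93.1]
carrier 835 [260.6 219.8] mean [520.3  84.9  69. ] rect [521.   85.2] [129.3  69.6] 10.3 z [61.8 67.  71.9]
tray 4346 [137.6 246. ] mean [459.1 413.3   4. ] rect [460.5 414.4] [134.1 235.3] 87.0 z [-0.1  4.9 10.8]
traydark 776 [135.5 244.8] mean [461.5 415.3  18. ] rect [460.5 410.5] [142.  239.4] 87.1 z [ 1.7 13.9 22.1]
traydark 16 [119.3 224.9] mean [513.6 459.6  18. ] rect [513.4 459.1] [ 9.6 10.5] 63.5 z [ 0.9 24.3 30. ]
cush 19 [121.2 276.3] mean [378.8 447.4  26. ] rect [378.1 448.4] [12.  23.6] 85.8 z [15.  21.  26.7]
cush 18 [122.9 225.7] mean [510.8 447.6  26. ] rect [510.2 448. ] [10.3 24.1] 78.0 z [11.3 22.6 26.1]
spout 272
[[636. -80. 237.]
 [641. -74. 256.]
 [635. -70. 244.]
 [652. -67. 260.]
 [649. -64. 262.]
 [664. -60. 265.]
 [664. -55. 264.]
 [681. -51. 268.]
 [682. -47. 267.]
 [680. -42. 265.]
 [687. -38. 264.]
 [700. -33. 157.]
 [703. -30. 249.]
 [699. -27. 213.]
 [703. -24. 226.]]
driver 515
((563.17333984375, -62.83075714111328), (164.10386657714844, 28.102436065673828), 1.1661399602890015) 81.9167105691588
funnel [399.27888202 -69.86108851  78.69661213]
pump 1191 ((702.7349243164062, -20.062896728515625), (56.129058837890625, 169.92071533203125), 9.263106346130371)
tub ((552.3767700195312, 26.176483154296875), (235.8390350341797, 314.43975830078125), 9.422965049743652)
```

View pics/c1.png

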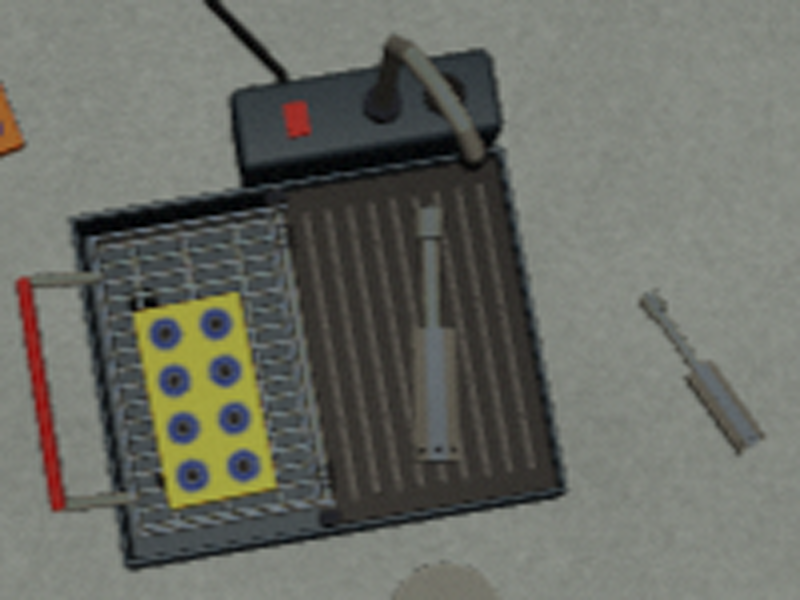

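The crop confirms the large chrome driver is on the shelf (handle at crop (437,395), socket at (430,215)). The small one at (700,380) on the bench is the decoy. The spout nozzle is at crop (475,155), over the far corner of the shelf and clear of the handle. Next I'll check reachability, then pick.

```bash
cat >> h.py <<'E'
W0=np.array([549.6,21.4,0]);WY=np.radians(9.3)
def Rz(a): c,s=np.cos(a),np.sin(a); return np.array([[c,-s,0],[s,c,0],[0,0,1.]])
def w2w(p): return W0+Rz(WY)@np.asarray(p,float)
def down(a): return Rz(a)@np.diag([1.,-1,-1])   # tool y along -(a+90deg)
T0=np.array([460.5,412.0,0]);TY=np.radians(-3)
G=np.array([525.7,-63.6,0]);DY=np.radians(1.2)
GT=T0+Rz(TY)@np.array([-37.5,-27,0])
def barpt(th,x=-25): 
    a=th+np.arctan2(30,168);r=np.hypot(30,168); return w2w([x,r*np.cos(a),55+r*np.sin(a)])
def st(): 
    s=sensors.read_state(); print('t %.1f'%s['t'],'p',np.round(s['eef_pos'],1),'F',np.round(s['force'],1),'w %.1f g %.1f'%(s['grip_width'],s['grasp_force'])); return s
E
python3 - <<'E'
from h import *
s=sensors.read_state();print(np.round(s['eef_rot'],2).tolist())
f=lambda p,a:(lambda q:None if q is None else np.round(q,2).tolist())(ctrl.solve_ik(p,down(a)))
print('drv',f(G+[0,0,74],DY),f(G+[0,0,74],DY+np.pi)); print('tray',f(GT+[0,0,33],TY),f(GT+[0,0,33],TY+np.pi))
for th in(0,.8,1.7,1.95): print(th,f(barpt(th)+[0,0,6],WY),f(barpt(th)+[0,0,6],WY+np.pi))
ctrl.gripper_to(55,60)
ctrl.move_ptp(G+[0,0,170],down(DY)); st()
im,d=shot('scene','s1')
cv2.imwrite('pics/s1c.png',cv2.resize(im[130:320,150:400,::-1],(750,570)))
E
```

```text
[[0.91, 0.41, -0.0], [0.41, -0.91, 0.0], [0.0, -0.0, -1.0]]
drv [-0.28, 0.34, 1.8, -0.0, 1.01, 1.27] [-0.28, 0.34, 1.8, -0.0, 1.01, -1.88]
tray [0.59, 0.48, 1.7, -0.0, 0.96, 2.21] [0.59, 0.48, 1.7, -0.0, 0.96, -0.93]
0 [0.19, 0.31, 1.79, -0.0, 1.04, 1.6] [0.19, 0.31, 1.79, -0.0, 1.04, -1.54]
0.8 [0.05, 0.15, 1.73, -0.0, 1.27, 1.46] [0.05, 0.15, 1.73, -0.0, 1.27, -1.68]
1.7 [-0.22, 0.15, 1.68, -0.0, 1.31, 1.18] [-0.22, 0.15, 1.68, -0.0, 1.31, -1.96]
1.95 [-0.29, 0.19, 1.67, -0.0, 1.28, 1.12] [-0.29, 0.19, 1.67, -0.0, 1.28, -2.02]
t 2.5 p [525.9 -64.4 170.3] F [0.5 0.7 0.1] w 55.5 g 0.0
```

View pics/s1c.png

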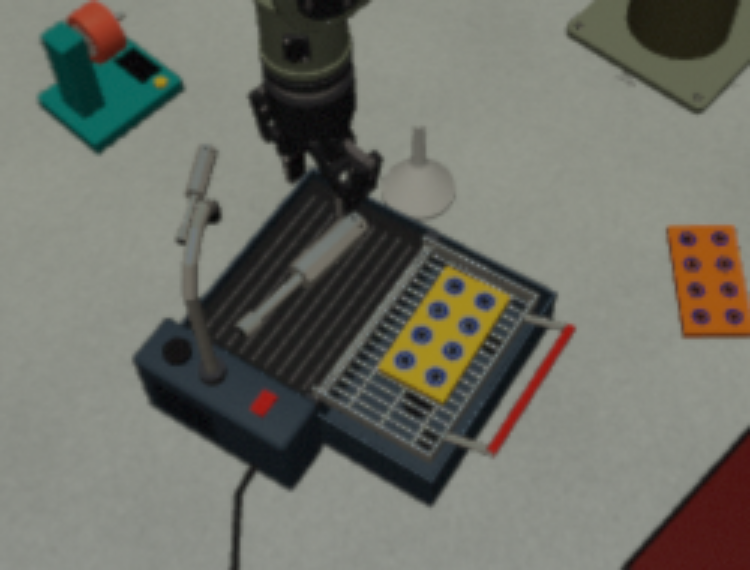

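The gripper hangs over the handle end of the big driver, with the nozzle (crop (185,235)) well clear. I'll cross-check the handle from this view, then grasp.

```bash
python3 - <<'E'
from h import *
print(onz('scene',[[150+335/3,130+247/3],[150+245/3,130+328/3]],65).round(1))
hit=ctrl.move_l(G+[0,0,95],vel=120); hit=ctrl.move_l(G+[0,0,74],vel=40,threshold=8); print(hit);st()
ctrl.gripper_to(20,60); st()
ctrl.move_l(G+[0,0,90],vel=40); st()
ctrl.move_l(G+[0,0,150],vel=120); st()
im,d=shot('top','t2')
cv2.imwrite('pics/t2c.png',cv2.resize(im[90:300,205:405,::-1],(571,600)))
E
```

```text
[[523.  -54.5  65. ]
 [645.1 -55.   65. ]]
False
t 4.0 p [525.7 -63.6  73.8] F [ 1.  -0.1  0.6] w 54.9 g 0.0
t 4.4 p [526.2 -63.7  74.5] F [0.4 1.5 2.5] w 26.5 g 60.2
t 4.9 p [525.7 -63.6  90.2] F [-0.6  0.6 -3.2] w 26.7 g 59.6
t 5.6 p [525.2 -63.5 149.5] F [-0.5  0.  -3. ] w 26.7 g 59.7
```

View pics/t2c.png

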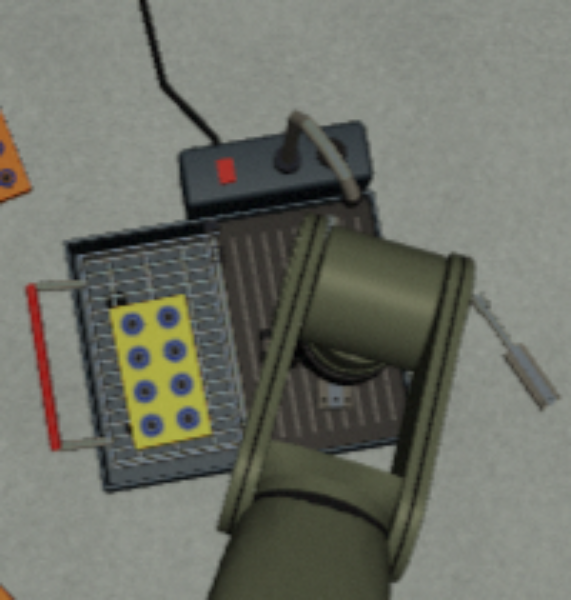

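The driver is held: width 26.7 mm, about 3 N hanging, handle end visible at crop (333,395) below the wrist. Now I'll carry it to the tray.

```bash
python3 - <<'E'
from h import *
ctrl.move_l(GT+[0,0,150],rot=down(TY),vel=220); st()
ctrl.move_l(GT+[0,0,60],vel=120)
hit=ctrl.move_l(GT+[0,0,31],vel=20,threshold=4); print(hit); s=st()
ctrl.hold(.3)
z=s['eef_pos'][2]
ctrl.gripper_to(42,60); ctrl.hold(.3); st()
ctrl.move_l(GT+[0,0,160],vel=120)
ctrl.move_ptp(barpt(0,-30)+[0,0,110],down(WY)); st()
im,d=shot('top','t3');im2,d=shot('scene','s3')
cv2.imwrite('pics/m3.png',np.hstack([cv2.resize(im[180:310,90:190,::-1],(400,520)),cv2.resize(im2[240:370,340:440,::-1],(400,520))]))
E
```

```text
t 7.9 p [421.9 386.2 149.9] F [ 1.1 -0.6 -2.5] w 26.5 g 59.7
True
t 9.9 p [421.5 386.9  33.5] F [-0.5 -0.2  5.1] w 26.6 g 60.5
t 10.8 p [419.9 385.9  31.8] F [ 0.  -0.  -0.9] w 41.9 g 0.0
t 12.9 p [492.4 182.8 194.4] F [ 0.5 -0.6  0.1] w 42.0 g 0.0
```

View pics/m3.png

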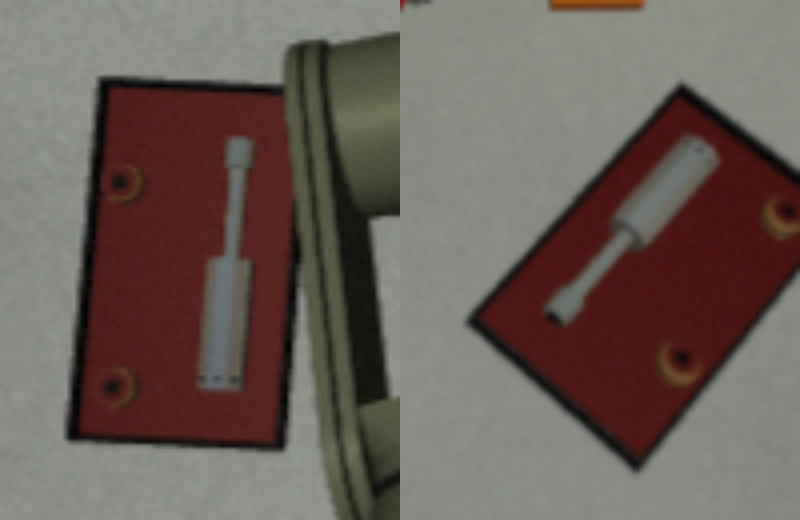

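The driver lies flat and lengthwise in the tray's free half (left panel: handle (225,325), socket (238,150)). The cushions at (120,185) and (115,387) are undisturbed. Now I'll grip the bar and start the swing.

```bash
python3 - <<'E'
from h import *
o=np.array([0,0,6])
ctrl.gripper_to(32,40)
ctrl.move_l(barpt(0,-30)+[0,0,40],vel=150)
print(ctrl.move_l(barpt(0,-30)+o,vel=50,threshold=8));st()
ctrl.gripper_to(3,45); ctrl.hold(.2); st()
for th in (.1,.2,.3,.45,.6,.75,.9,1.05,1.2,1.3,1.4,1.5):
    ctrl.move_l(barpt(th,-30)+o,vel=70); s=st()
    if np.linalg.norm(s['force'])>25 or s['grip_width']<7: print('STOP',th); break
im,d=shot('top','t4');im2,d=shot('scene','s4')
cv2.imwrite('pics/m4.png',np.hstack([cv2.resize(im[90:290,190:360,::-1],(400,470)),cv2.resize(im2[140:320,190:343,::-1],(400,470))]))
E
```

```text
False
t 14.8 p [493.  182.4  91.1] F [ 0.4 -0.6  0.2] w 32.0 g 0.0
t 15.3 p [493.1 183.1  91.4] F [-0.3  5.   1.9] w 8.2 g 43.9
t 15.7 p [493.7 179.6 107.6] F [ 1.4  7.6 -2.8] w 8.4 g 43.8
t 16.1 p [494.5 174.4 123.7] F [ 1.6  7.3 -2.2] w 8.4 g 43.8
t 16.5 p [495.6 167.8 139.5] F [ 0.2  8.5 -0.3] w 7.8 g 43.9
t 17.0 p [497.7 155.1 161.7] F [-1.3  9.8  1.6] w 8.7 g 43.9
t 17.5 p [500.4 139.4 181.9] F [-2.8 10.7  5.3] w 8.3 g 44.4
t 18.0 p [503.4 120.8 199.7] F [-4.2 11.6 10.2] w 8.4 g 44.2
t 18.5 p [507.1  99.3 214.1] F [-5.1 11.7 13. ] w 8.0 g 45.7
t 19.1 p [511.1  75.  224.5] F [-5.1  7.5 12.4] w 8.4 g 46.8
t 19.6 p [515.2  49.5 231. ] F [-4.   4.6 10.7] w 8.5 g 47.4
t 20.0 p [518.   32.6 233.1] F [-2.3  4.9  9.6] w 8.1 g 47.7
t 20.4 p [520.8  15.6 233.4] F [-0.4  3.8  6.9] w 8.1 g 47.9
t 20.7 p [523.7  -1.9 232.3] F [0.  2.3 6. ] w 8.2 g 47.8
```

View pics/m4.png

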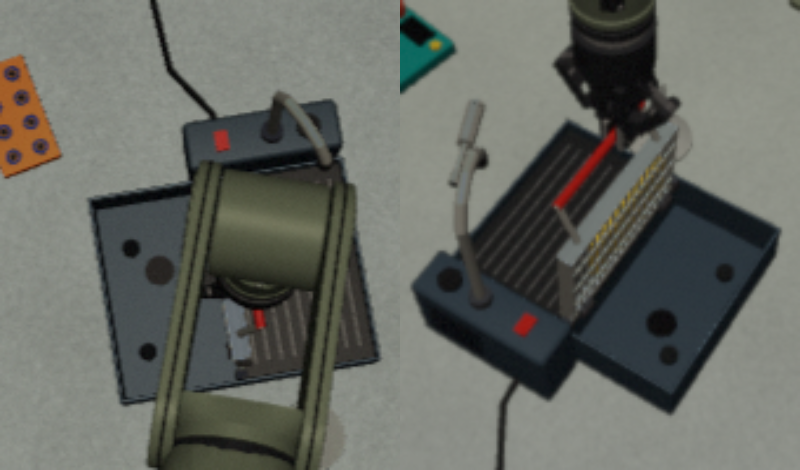

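At 1.5 rad the basket is upright, the carrier is still inside (yellow behind the mesh at right panel (630,230)), and the spout at (460,180) is clear of the gripper. I'll continue slowly past upright.

```bash
python3 - <<'E'
from h import *
o=np.array([0,0,6])
for th in (1.56,1.61,1.65,1.69,1.73,1.77,1.81):
    ctrl.move_l(barpt(th,-30)+o,vel=35); ctrl.hold(.35); s=st()
    n=[]
    for c in('top','scene'):
        im,d=optics.grab_frame(c);h=cv2.cvtColor(im,cv2.COLOR_RGB2HSV);m=(h[...,0]>22)&(h[...,0]<34)&(h[...,1]>110)&(h[...,2]>70)
        b=m[150:270,215:360] if c=='top' else m[185:300,200:345]
        n.append(int(b.sum()))
    print(th,n)
    if abs(s['force']).max()>25: break
im,d=shot('top','t5');im2,d=shot('scene','s5')
cv2.imwrite('pics/m5.png',np.hstack([cv2.resize(im[90:290,190:360,::-1],(400,470)),cv2.resize(im2[140:320,190:343,::-1],(400,470))]))
E
```

```text
t 21.6 p [525.3 -11.6 230.5] F [0.7 1.1 6. ] w 8.1 g 48.2
1.56 [0, 67]
t 22.5 p [526.6 -19.6 228.8] F [0.7 1.1 5.7] w 7.9 g 48.2
1.61 [221, 305]
t 23.3 p [527.7 -26.3 226.8] F [1.7 1.7 4.4] w 8.5 g 48.5
1.65 [203, 346]
t 24.1 p [528.7 -32.5 225. ] F [1.8 2.1 5.1] w 8.3 g 48.6
1.69 [204, 343]
t 24.9 p [529.7 -38.9 222.5] F [4.3 2.3 4. ] w 8.4 g 48.8
1.73 [222, 320]
t 25.6 p [530.7 -45.  220.2] F [4.7 4.  4.2] w 8.1 g 48.8
1.77 [210, 315]
t 26.4 p [531.8 -51.3 217.1] F [4.8 1.9 2.5] w 7.9 g 49.1
1.81 [192, 340]
```

View pics/m5.png

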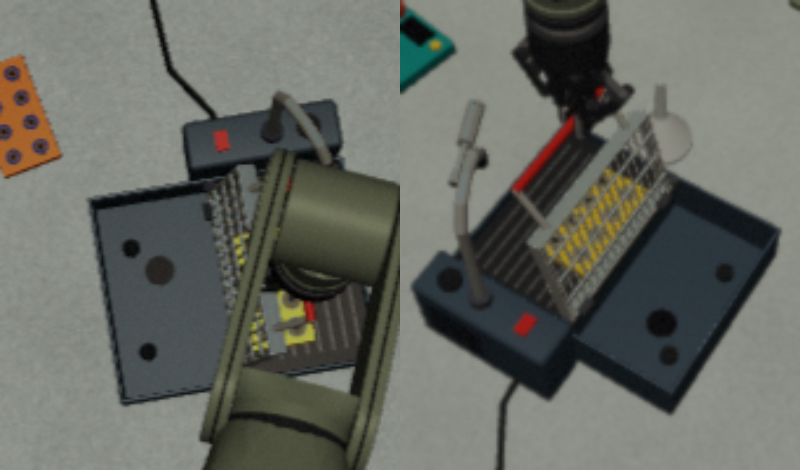

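The carrier has toppled. In the left panel, yellow with open bearings shows on the shelf at (295,305), and the right panel shows it through the basket mesh. I'll ease the basket back.

```bash
python3 - <<'E'
from h import *
o=np.array([0,0,6])
for th in (1.73,1.65,1.55,1.4,1.25,1.1,.95,.8,.65,.5,.35,.2,.1,.04,0):
    ctrl.move_l(barpt(th,-30)+o,vel=60 if th>.15 else 25); s=sensors.read_state()
    if np.abs(s['force']).max()>25 or s['grip_width']<6: print('STOP',th); st(); break
else:
    ctrl.hold(.3); st()
    ctrl.gripper_to(32,40); ctrl.hold(.3); st()
    ctrl.move_l(barpt(0,-30)+[0,0,130],vel=120)
    q=np.array(sensors.read_state()['q']); q[0]+=.9; 
    ctrl.set_joints(q.tolist()); st()
im,d=shot('top','t6');im2,d2=shot('scene','s6')
cv2.imwrite('pics/m6.png',np.hstack([cv2.resize(im[130:290,205:360,::-1],(400,413)),cv2.resize(im2[180:320,190:343,::-1],(400,413))]))
h=cv2.cvtColor(im,cv2.COLOR_RGB2HSV);m=(h[...,0]>20)&(h[...,0]<34)&(h[...,1]>110)&(h[...,2]>70);m[:,:225]=0;m[:,355:]=0;m[:160]=0;m[265:]=0
pts=np.argwhere(m)[:,::-1];P=dep('top',pts,d);L=(P-W0)@Rz(WY)
A=np.c_[L[:,:2],np.ones(len(L))];c=np.linalg.lstsq(A,L[:,2],rcond=None)[0]
print(len(pts),'local med',np.median(L,0).round(1),'tilt',c.round(3),np.percentile(L,[2,98],axis=0).round(1))
E
```

```text
t 35.1 p [492.1 182.4  90.6] F [-3.5  3.6 -1.2] w 8.2 g 52.0
t 35.8 p [493.  182.3  91.1] F [ 0.2  0.6 -0.8] w 32.1 g 0.0
t 38.6 p [164.1 498.5 213.9] F [-0.7  0.6  0.3] w 32.1 g 0.0
936 local med [-17.4 -51.   56.9] tilt [ -0.648   1.247 114.76 ] [[-81.  -85.3  45.3]
 [ 46.2 -16.6  63.7]]
```

View pics/m6.png

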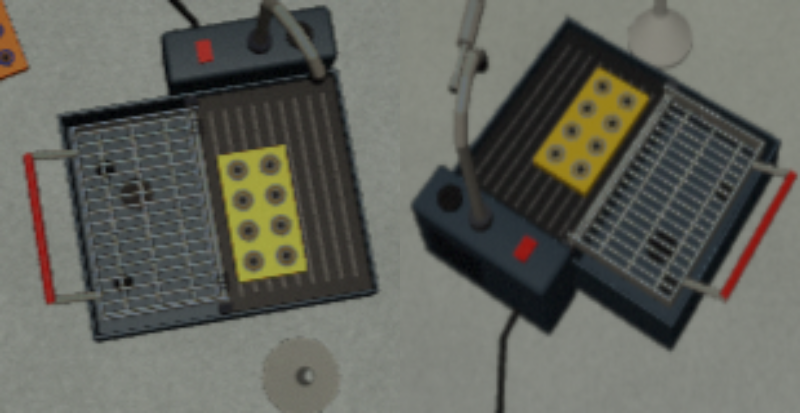

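The carrier lies flat on the shelf at left panel (262,212), with its top at 57 mm (shelf plus 12 mm) and its open faces up. The empty basket is level, the funnel is in place and the robot is clear.

```bash
python3 - <<'E'
from h import *
print(ctrl.finish_job())
E
```

```text
the job is handed in; nothing more can be done
None
```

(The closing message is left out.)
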